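# Move the spice jars to the rack in mirrored order

### The arm

A 7-joint arm with a two-finger parallel gripper is mounted at the origin on a cart in front of the work surface, level with it; the furniture and walls round the work are solid. World frame = base frame: x ahead of the robot, y to its left, z up, the work surface at z = 0. Lengths are in m, angles in rad, forces in N, time in s.
With the tool pointing down it reaches from about 0.4 to 0.85 m from the base axis. Payload 10.4 kg.
Tool frame: the origin (TCP) lies at the very end of the fingers, on their centre line; the grasp point (between the pads) lies 19 mm behind it; z points along the fingers, y is the line along which they close (so a half turn about z gives the same grasp; the last joint's range is limited). The gripper opens to 85 mm and grips with 20 to 120 N. Pads are 22 mm wide; open, the fingers measure 114 mm over their backs; the gripper's body (76 mm by 85 mm) begins 54 mm behind the grasp point. The pads swing forward as they close: fully open they stand 13 mm farther back than shut.
Start: joints at [-1.363, 0.332, -0.065, 1.46, 0.022, 1.35, -0.088], TCP at [0.143, 0.608, 0.231] pointing down, gripper open.
Joint ranges: [-2.6, 2.6], [-0.5, 2.12], [-1.47, 1.34], [0.16, 2.42], [-1.27, 4.41], [0.06, 2.06], [-2.6, 2.6]. Speed limits (rad/s): [2.22, 2.22, 2.79, 2.79, 3.14, 3.14, 3.14].

### API

Orientations are given as a unit quaternion [x, y, z, w].
In Python, from workcell import manip, vision, order gives the robot as it stands. The module is installed in compiled form; this text tells all that it offers.
- The arm moves only by the tool move_arm, never from a script. Its argument "motion" is a list of rows, each a list of 3 entries, a list of its own where there are three numbers: the shift along the tool's x, y, z scaled (see below), then the turn, a rotation vector about the tool's x, y, z scaled (see below), then the opening, from -1 (shut) to 1 (fully open). In form: [[[dx, dy, dz], [wx, wy, wz], hand], ...]. A call has 1 to 12 rows; each row shifts and turns the commanded pose from where the row before left it, along the tool's axes as they then stand; what a row does not reach is not made up. The controller multiplies each number of a shift by 0.75 m and each number of a turn by pi/4 rad. A row lasts 1/10 s, in which the tool goes at most 50 mm and 8.59 degrees, less where a joint would pass 70% of its speed; a pose out of reach is approached as far as the arm can. A call with a number of a shift or a turn outside -1 to 1 is refused whole. A call with a gripper value outside its range is refused whole. The fingers move at their own pace and stop on an object; "newtons" is the grip in N (left out, the last holds). Time passes only in rows, so rows that do not move let the fingers close. It gives the time, the measured TCP pose, the force, the opening and the grip force at its end, in the units of the state.
- manip.get_obs(): the state, without advancing time (a new reading comes with each control period).
- vision.camera(name): name is "side" or "top" or "wrist"; returns a dict with "pixels" (384x512x3 uint8, red, green, blue), "fx", "fy", "cx", "cy" (pixels), "k1" (the pictures are not rectified: a ray, as slopes to the right and down, at radius r is drawn at 1 + k1 r^2 times it, then the intrinsics apply), "R" (3x3) and "t" (3): a world point X has camera coordinates R X + t. Camera axes: x right, y down, z forward; pixel columns grow to the right and rows downward; lengths in m; the calibration is good to about 2 mm. A picture is of the moment at which its call begins. There is no depth.
- order.hand_in(): hands the job in; it is judged then, once.
The state is a dict: "clock": time; "joint_pos": joint angles; "joint_velocities": joint speeds; "tau": joint torques, N m; "position": TCP position; "ee_rot": TCP orientation; "ft_force": force on the tool from outside, world axes, zero at the start; "torque": the same for the moment, N m; "grip_width": opening from 0.0 (shut) to 1.0 (fully open); "grasp_force": force on a finger pad.
Only numpy, scipy, OpenCV 4.12 (cv2) and the standard library are available. Lean on these libraries where they do the work, as an engineer would, in place of code of your own. Each camera call takes 0.05 s, during which the arm holds its last target. There are 200 camera calls.

### The job

Move the three spice jars from the corks in the dark tray into the light wooden spice rack, one to each bay, in reversed order: the jar that now stands leftmost in the tray goes into the rightmost bay, the middle jar into the middle bay, and the rightmost jar goes into the leftmost bay. Every jar must end standing upright on the floor of its bay, let go; do not knock a jar over on the way, and leave the tin and the spare jar outside the tray where they are.

Things in the scene. Friction and masses are not known exactly. Their poses are not given: they have to be found in the camera images.
- jar_0: Glass spice jar, brown cap, dark blue label; 41 mm in diameter, 105 mm tall, about 0.11 kg. Origin at the centre of its underside, z up its axis; its yaw is random and does not matter. Starts upright on the coaster of the same number, within 3 mm of its centre. Straight sides: can be gripped anywhere from 20 mm above its foot to its top.
- jar_1: Glass spice jar, brown cap, white label with orange; 41 mm in diameter, 105 mm tall, about 0.11 kg. Origin at the centre of its underside, z up its axis; its yaw is random and does not matter. Starts upright on the coaster of the same number, within 3 mm of its centre. Straight sides: can be gripped anywhere from 20 mm above its foot to its top.
- jar_2: Glass spice jar, white cap, blue and gold label; 44 mm in diameter with a 46 mm cap, 108 mm tall, about 0.11 kg. Origin at the centre of its underside, z up its axis; its yaw is random and does not matter. Starts upright on the coaster of the same number, within 3 mm of its centre. Straight sides: can be gripped anywhere from 20 mm above its foot to its top.
- coaster_0: Fixed cork coaster, 54 x 54 x 4 mm, in a row of three, 58 mm apart, in a low dark tray (90 x 190 mm, rim 14 mm high). Jar 0 starts on it; its place in the row is random. Origin at the centre of its underside, 6 mm over the worktop (top at 10 mm); z up; y along the row to the robot's left, x away from the robot; all turned alike, up to 0.25 rad.
- coaster_1: Fixed cork coaster, 54 x 54 x 4 mm, in a row of three, 58 mm apart, in a low dark tray (90 x 190 mm, rim 14 mm high). Jar 1 starts on it; its place in the row is random. Origin at the centre of its underside, 6 mm over the worktop (top at 10 mm); z up; y along the row to the robot's left, x away from the robot; all turned alike, up to 0.25 rad.
- coaster_2: Fixed cork coaster, 54 x 54 x 4 mm, in a row of three, 58 mm apart, in a low dark tray (90 x 190 mm, rim 14 mm high). Jar 2 starts on it; its place in the row is random. Origin at the centre of its underside, 6 mm over the worktop (top at 10 mm); z up; y along the row to the robot's left, x away from the robot; all turned alike, up to 0.25 rad.
- rack: Fixed light wooden rack, 82 (x) by 210 mm (y), left or right of the tray. Origin at its underside's centre on the worktop; y along it to the robot's left, turned up to 0.25 rad. 3 bays open above, centred at x = 0, y = 62, 0, -62 mm, 58 mm wide (y), 66 deep (x), floor at z = 10 mm; ribs 4 mm thick between, tops at 22 mm; front rails to 33, back 30, end panels 48 mm high.
- tin: Bystander, leave alone: short food tin, 75 mm in diameter, 58 mm tall, standing loose on the worktop behind the work; origin at the centre of its underside.
- spare_jar: Bystander, leave alone: fourth spice jar, brown cap, tan and orange label, 41 mm in diameter, 105 mm tall, loose on the bare worktop to the left, not in the tray; origin at the centre of its underside.
- mug_tree: Fixed obstacle, never moves: white mug stand, a 33 mm post 0.36 m tall on a 150 mm round foot, origin at the foot's centre. Two mugs hang on it between 0.155 and 0.26 m height, reaching up to 0.14 m from the post, one towards the front left, one towards the back right. Keep arm and gripper clear of it; the space in front of it is free.
Things that resemble listed ones, but are neither listed nor needed, are in the scene too. Leave any pink, purple or turquoise look-alike of the jar_2 alone.

How it is judged:
At the end, for the whole second after the job is handed in: Each jar stands in its own bay of the rack, foot on the floor (within 4 mm) and within 15 mm along, 18 mm across, of the bay's centre, upright within 0.1 rad, at rest, released; left to right the jars are in the reverse order of the coasters they started on ((y of jar_0 in the frame of rack between 0.047 and 0.077 m or y of jar_0 in the frame of rack between -0.015 and 0.015 m or y of jar_0 in the frame of rack between -0.077 and -0.047 m) and x of jar_0 in the frame of rack between -0.018 and 0.018 m and z of jar_0 in the frame of rack between 0.006 and 0.014 m and angle between each of jar_0, jar_1, jar_2's own z axis and vertical below 0.1 rad and linear speed of each of jar_0, jar_1, jar_2 below 0.02 m/s and contact force between each of jar_0, jar_1, jar_2 and the fingers below 0.05 N and (y of jar_1 in the frame of rack between 0.047 and 0.077 m or y of jar_1 in the frame of rack between -0.015 and 0.015 m or y of jar_1 in the frame of rack between -0.077 and -0.047 m) and x of jar_1 in the frame of rack between -0.018 and 0.018 m and z of jar_1 in the frame of rack between 0.006 and 0.014 m and (y of jar_2 in the frame of rack between 0.047 and 0.077 m or y of jar_2 in the frame of rack between -0.015 and 0.015 m or y of jar_2 in the frame of rack between -0.077 and -0.047 m) and x of jar_2 in the frame of rack between -0.018 and 0.018 m and z of jar_2 in the frame of rack between 0.006 and 0.014 m and ((y of coaster_1 in the frame of coaster_0 above 0 m and ((y of jar_1 in the frame of rack below -0.031 m and y of jar_0 in the frame of rack above -0.031 m) or (y of jar_1 in the frame of rack below 0.031 m and y of jar_0 in the frame of rack above 0.031 m))) or (y of coaster_1 in the frame of coaster_0 below 0 m and ((y of jar_0 in the frame of rack below -0.031 m and y of jar_1 in the frame of rack above -0.031 m) or (y of jar_0 in the frame of rack below 0.031 m and y of jar_1 in the frame of rack above 0.031 m)))) and ((y of coaster_2 in the frame of coaster_0 above 0 m and ((y of jar_2 in the frame of rack below -0.031 m and y of jar_0 in the frame of rack above -0.031 m) or (y of jar_2 in the frame of rack below 0.031 m and y of jar_0 in the frame of rack above 0.031 m))) or (y of coaster_2 in the frame of coaster_0 below 0 m and ((y of jar_0 in the frame of rack below -0.031 m and y of jar_2 in the frame of rack above -0.031 m) or (y of jar_0 in the frame of rack below 0.031 m and y of jar_2 in the frame of rack above 0.031 m)))) and ((y of coaster_2 in the frame of coaster_1 above 0 m and ((y of jar_2 in the frame of rack below -0.031 m and y of jar_1 in the frame of rack above -0.031 m) or (y of jar_2 in the frame of rack below 0.031 m and y of jar_1 in the frame of rack above 0.031 m))) or (y of coaster_2 in the frame of coaster_1 below 0 m and ((y of jar_1 in the frame of rack below -0.031 m and y of jar_2 in the frame of rack above -0.031 m) or (y of jar_1 in the frame of rack below 0.031 m and y of jar_2 in the frame of rack above 0.031 m))))); the robot touches nothing.
It fails at once if a jar is knocked over (tilted by more than 0.6 rad) (angle between any of jar_0, jar_1, jar_2's own z axis and vertical above 0.6 rad).
It fails at once if the spare jar is moved by more than 20 mm (distance of spare_jar from where it was at the start of the episode above 0.02 m).
It fails at once if the tin is moved by more than 20 mm (distance of tin from where it was at the start of the episode above 0.02 m).
It also fails if it takes over 83 s, if anything falls off the work surface, if the arm or the gripper's body presses on something with over 40 N, if the wrist force passes 120 N, or if a joint passes its speed limit or range.

## Working session

There is one attempt and no reset: what is moved stays moved. The work goes in short steps, Python scripts to look and compute and a tool call to move; the robot and the scene stay as the last step left them, time stands still between calls to the robot, and variables do not carry over. Pictures are saved under pics/ and viewed, at most 14 in all, crops included, and the job is handed in when it is done.

Besides the shell and the picture viewer there is one more tool, called after "Call:" as name([rows], argument=value, ...), one row to a line, values as JSON. move_arm: Moves the arm, as the interface text tells. Its arguments: {"type":"object","properties":{"motion":{"type":"array"},"newtons":{"type":"number"}},"required":["motion"]}

```bash
mkdir -p pics; cat > h.py <<'E'
import numpy as np, cv2
from workcell import manip, vision, order
def cam(n):
    c=vision.camera(n); c['R']=np.array(c['R']); c['t']=np.array(c['t']); return c
def save(c,f): cv2.imwrite('pics/'+f,c['pixels'][:,:,::-1])
def ray(c,u,v):
    K=np.array([[c['fx'],0,c['cx']],[0,c['fy'],c['cy']],[0,0,1]])
    xd=np.array([(u-c['cx'])/c['fx'],(v-c['cy'])/c['fy']]); x=xd.copy()
    for _ in range(30): x=xd/(1+c['k1']*(x@x))
    return -c['R'].T@c['t'], c['R'].T@np.array([x[0],x[1],1])
def onz(c,u,v,z):
    o,d=ray(c,u,v); return o+d*(z-o[2])/d[2]
def proj(c,X):
    p=c['R']@np.array(X)+c['t']; x=p[:2]/p[2]; x=x*(1+c['k1']*(x@x))
    return np.array([c['fx']*x[0]+c['cx'],c['fy']*x[1]+c['cy']])
E
python3 - <<'E'
from h import *
for n in ['top','side']:
    c=cam(n); save(c,n+'0.png'); print(n,-c['R'].T@c['t'],c['fx'],c['k1'],c['R'][2])
o=manip.get_obs(); print(o)
E
```

```text
top [ 0.43703696 -0.0098006   1.27335102] 468.2089803793843 0.0017801263831251457 [ 0.10705122  0.01720304 -0.99410467]
side [0.27778953 0.79430863 0.45074924] 353.2483542384018 -0.07503463398611412 [ 0.2972741  -0.83894641 -0.45584759]
{'clock': 0.1, 'joint_pos': array([-1.36258068,  0.33278134, -0.06469926,  1.46084459,  0.02157576,
        1.34987199, -0.08849786]), 'joint_velocities': array([-0.0001967 , -0.00056979,  0.00016868, -0.00125008, -0.00052479,
       -0.00049864, -0.00045069]), 'tau': array([ 1.10363831e-03, -6.26740837e+01,  4.87163127e-02, -3.92427278e+01,
        1.61434704e-02,  6.89729219e-03, -7.40445785e-07]), 'position': array([0.14290323, 0.60811384, 0.23061862]), 'ee_rot': array([ 1.15144313e-01,  9.93348590e-01, -6.03122177e-04, -5.46318428e-05]), 'ft_force': array([0.46839592, 0.0084587 , 0.21216239]), 'torque': array([ 0.02855704,  0.02225515, -0.03951731]), 'grasp_force': 0.0, 'grip_width': 1.0002244514085943}
```

View pics/top0.png

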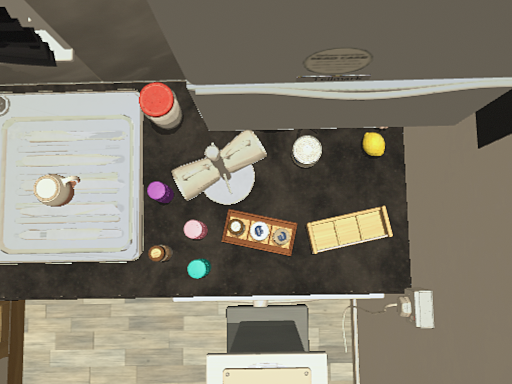

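View pics/side0.png

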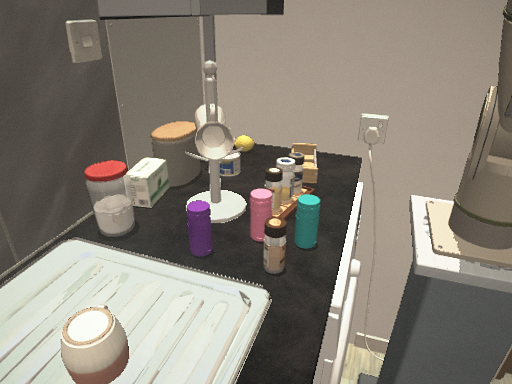

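The top view shows the tray jars at about (236,226), (260,231) and (283,236), with the white cap in the middle. The rack is at (349,230), the tin at (307,151) and the mug tree at (215,155). The spare jar is at (160,253), and the look-alikes are left of the tray. Next I'll enlarge this area.

```bash
python3 - <<'E'
from h import *
c=cam('top'); im=c['pixels'][195:270,210:405,::-1]
cv2.imwrite('pics/crop.png',cv2.resize(im,None,fx=4,fy=4,interpolation=cv2.INTER_CUBIC))
print(proj(c,[0,0,0]),proj(c,[.143,.608,.23]))
hsv=cv2.cvtColor(c['pixels'],cv2.COLOR_RGB2HSV)
m=cv2.inRange(hsv,(15,50,120),(32,200,255)); m[:,:300]=0;m[:200]=0;m[260:]=0;m[:,400:]=0
m=cv2.morphologyEx(m,cv2.MORPH_CLOSE,np.ones((5,5)))
cs=max(cv2.findContours(m,0,2)[0],key=cv2.contourArea); r=cv2.minAreaRect(cs); b=cv2.boxPoints(r); print(r)
for p in b: print(p,onz(c,*p,.033)[:2],onz(c,*p,.048)[:2])
E
```

```text
[266.73873977 413.45947036] [-14.99693898 386.05215672]
((348.92236328125, 229.2410888671875), (31.998720169067383, 82.43650817871094), 77.39139556884766)
[305.20563 222.62509] [ 0.49279971 -0.11149121] [ 0.49212536 -0.11026143]
[385.6541  204.63004] [ 0.53634412 -0.32515996] [ 0.53514317 -0.3213462 ]
[392.6391  235.85709] [ 0.45380701 -0.33953664] [ 0.45360421 -0.33554902]
[312.1906  253.85214] [ 0.41063935 -0.12743037] [ 0.41095859 -0.12600783]
```

View pics/crop.png

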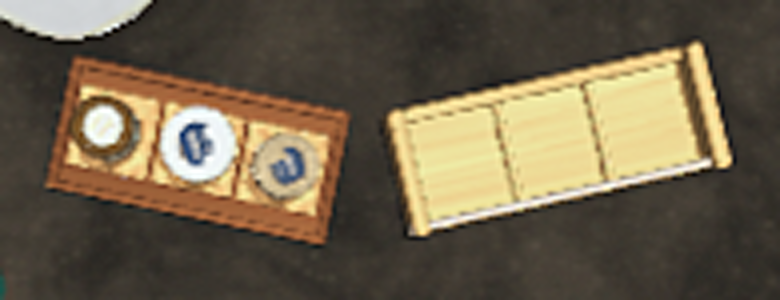

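The crop shows the jars, left to right: brown cap with a white top, white cap, and a beige or blue-topped cap. In crop pixels the cap centres are (106,130), (198,144) and (286,166), and the tray centre is about (199,150). The rack's end panels are at about (400,170) and (710,100).

```bash
cat >> h.py <<'E'
from scipy.spatial.transform import Rotation as Ro
def yawR(a): # tool down, tool y at world angle a
    y=np.array([np.cos(a),np.sin(a),0]); z=np.array([0,0,-1.]); return np.c_[np.cross(y,z),y,z]
def plan(wps,hand=1,step=.042,p=None,R=None):
    """wps: (xyz, angle of tool y). prints rows in tool units, from measured pose"""
    o=manip.get_obs(); p=np.array(o['position']) if p is None else p; R=Ro.from_quat(o['ee_rot']).as_matrix() if R is None else R
    rows=[]
    for X,a in wps:
        X=np.array(X); T=yawR(a)
        rv=Ro.from_matrix(R.T@T).as_rotvec()
        n=int(max(1,np.ceil(np.linalg.norm(X-p)/step),np.ceil(np.linalg.norm(rv)/.135)))
        for i in range(n):
            k=n-i
            d=np.round(R.T@((X-p)/k)/.75,3); w=np.round(Ro.from_matrix(R.T@T).as_rotvec()/k/(np.pi/4),3)
            p=p+R@d*.75; R=R@Ro.from_rotvec(w*np.pi/4).as_matrix()
            rows.append([(d+0.).tolist(),(w+0.).tolist(),hand])
    print(len(rows)); print(str(rows).replace(' ',''))
    return p,R
E
python3 - <<'E'
from h import *
c=cam('top'); q=lambda x,y:(210+(x+.5)/4-.5,195+(y+.5)/4-.5)
print('nadir',proj(c,[.437,-.0098,0]))
J=[onz(c,*q(x,y),z) for x,y,z in[(106,130,.115),(198,144,.118),(286,166,.115)]]
print(np.round(J,4), np.linalg.norm(J[0]-J[1]),np.linalg.norm(J[2]-J[1]))
C=np.array([onz(c,*q(x,y),.014) for x,y in[(75,60),(350,110),(325,242),(48,188)]]); print(C.round(4),C.mean(0))
for i in range(4): print(np.linalg.norm(C[i]-C[i-1]))
print('tree foot',onz(c,228,180,0.01),'tin',onz(c,307,151,.058),'spare',onz(c,157,253,.105))
plan([([.25,.42,.24],.9),([.36,.22,.24],.35),([.40,.06,.24],-.18)])
E
```

```text
nadir [267.1447412  244.55256757]
[[ 0.4812  0.066   0.115 ]
 [ 0.4714  0.0093  0.118 ]
 [ 0.457  -0.0446  0.115 ]] 0.057666344997111436 0.05585889499577306
[[ 0.5326  0.0929  0.014 ]
 [ 0.4954 -0.0914  0.014 ]
 [ 0.4079 -0.0725  0.014 ]
 [ 0.447   0.112   0.014 ]] [0.47071387 0.01026823 0.014     ]
0.08771214539261074
0.18810303944956888
0.08957381862272884
0.18857700595982388
tree foot [0.61387658 0.09339608 0.01      ] tin [ 0.6798845 -0.1195484  0.058    ] spare [0.42103868 0.26443175 0.105     ]
16
[[[-0.033,-0.035,-0.002],[0.0,0.0,0.093],1],[[-0.035,-0.033,-0.002],[0.0,0.0,0.093],1],[[-0.038,-0.03,-0.002],[0.0,0.0,0.094],1],[[-0.039,-0.027,-0.002],[0.0,0.0,0.093],1],[[-0.042,-0.025,-0.002],[0.0,0.0,0.094],1],[[-0.043,-0.021,-0.002],[-0.001,0.0,0.093],1],[[-0.047,-0.02,0.0],[0.0,0.0,0.117],1],[[-0.048,-0.015,0.0],[0.0,0.0,0.117],1],[[-0.05,-0.011,0.0],[0.0,0.0,0.117],1],[[-0.05,-0.006,0.0],[0.0,0.0,0.116],1],[[-0.051,-0.002,0.0],[0.0,0.0,0.117],1],[[-0.05,0.004,0.0],[0.0,0.0,0.116],1],[[-0.055,-0.006,0.0],[0.0,0.0,0.169],1],[[-0.055,0.001,0.0],[0.0,0.0,0.169],1],[[-0.054,0.009,0.0],[0.0,0.0,0.169],1],[[-0.053,0.016,0.0],[0.0,0.0,0.168],1]]
```

Call:
move_arm([
  [[-0.033,-0.035,-0.002],[0,0,0.093],1],
  [[-0.035,-0.033,-0.002],[0,0,0.093],1],
  [[-0.038,-0.03,-0.002],[0,0,0.094],1],
  [[-0.039,-0.027,-0.002],[0,0,0.093],1],
  [[-0.042,-0.025,-0.002],[0,0,0.094],1],
  [[-0.043,-0.021,-0.002],[0,0,0.093],1],
  [[-0.047,-0.02,0],[0,0,0.117],1],
  [[-0.048,-0.015,0],[0,0,0.117],1],
  [[-0.05,-0.011,0],[0,0,0.117],1],
  [[-0.05,-0.006,0],[0,0,0.116],1],
  [[-0.051,-0.002,0],[0,0,0.117],1],
  [[-0.05,0.004,0],[0,0,0.116],1],
], newtons=40)

```text
clock: 1.4
position: [0.3607, 0.2189, 0.2404]
ee_rot: [0.575, 0.818, 0.0, -0.0]
ft_force: [0.5, -0.3, 0.4]
grip_width: 0.998
grasp_force: 0.0
```

```bash
python3 - <<'E'
from h import *
plan([([.41,.07,.235],-.1),([.458,-.0455,.22],-.2)])
E
```

```text
7
[[[-0.052,-0.001,0.002],[0.0,0.0,0.142],1],[[-0.052,0.004,0.002],[0.0,0.0,0.142],1],[[-0.052,0.01,0.002],[0.0,0.0,0.142],1],[[-0.05,0.016,0.001],[0.0,-0.001,0.143],1],[[-0.049,0.026,0.007],[0.0,0.0,0.042],1],[[-0.048,0.028,0.007],[0.0,0.0,0.042],1],[[-0.047,0.03,0.006],[0.0,0.0,0.043],1]]
```

Call:
move_arm([
  [[-0.052,-0.001,0.002],[0,0,0.142],1],
  [[-0.052,0.004,0.002],[0,0,0.142],1],
  [[-0.052,0.01,0.002],[0,0,0.142],1],
  [[-0.05,0.016,0.001],[0,0,0.143],1],
  [[-0.049,0.026,0.007],[0,0,0.042],1],
  [[-0.048,0.028,0.007],[0,0,0.042],1],
  [[-0.047,0.03,0.006],[0,0,0.043],1],
  [[0,0,0],[0,0,0],1],
])

```text
clock: 2.2
position: [0.4592, -0.0491, 0.2198]
ee_rot: [0.776, 0.631, -0.0, 0.001]
ft_force: [0.5, 0.3, -0.8]
grip_width: 1.004
grasp_force: 0.0
```

```bash
python3 - <<'E'
from h import *
o=manip.get_obs(); print(o['position'],Ro.from_quat(o['ee_rot']).as_matrix()[:,1])
c=cam('wrist'); save(c,'w1.png')
print('center',-c['R'].T@c['t'])
for X in [(.482,.0665,.115),(.471,.0098,.118),(.458,-.0455,.115),(.4605,-.1648,.048),(.473,-.2255,.01)]: print(proj(c,X))
E
```

```text
[ 0.45923551 -0.04914871  0.21979413] [ 9.79154540e-01 -2.03115804e-01  5.97299136e-04]
center [0.47286193 0.02058251 0.36196628]
[257.24744061  45.22219318]
[258.29178467 121.65780182]
[256.69166558 186.64967167]
[278.70495284 262.91645677]
[293.36239801 284.59025029]
```

View pics/w1.png

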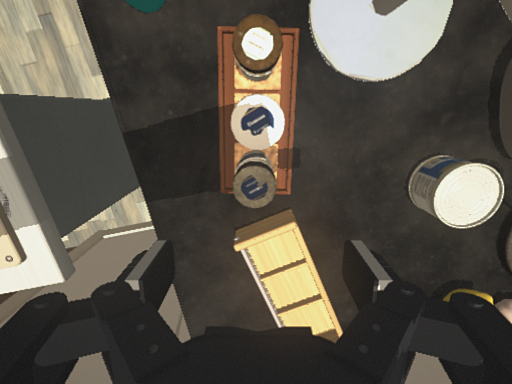

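The wrist view shows the caps at (257,44), (257,122) and (255,187), within 2 px of where my measured positions project. The rack also lies where expected, so I'll descend on the right jar.

```bash
python3 - <<'E'
from h import *
plan([([.4578,-.0457,.066],-.2)],step=.03)
E
```

```text
6
[[[0.0,0.0,0.034],[0.0,0.0,0.0],1],[[0.0,0.0,0.034],[0.0,0.0,0.0],1],[[0.0,0.0,0.034],[0.0,0.0,0.0],1],[[0.0,0.0,0.034],[0.0,0.0,-0.001],1],[[0.0,-0.001,0.035],[0.0,0.0,0.0],1],[[0.001,0.0,0.034],[0.0,0.001,-0.001],1]]
```

Call:
move_arm([
  [[0,0,0.034],[0,0,0],1],
  [[0,0,0.034],[0,0,0],1],
  [[0,0,0.034],[0,0,0],1],
  [[0,0,0.034],[0,0,0],1],
  [[0,0,0.034],[0,0,0],1],
  [[0,0,0.034],[0,0,0],1],
  [[0,0,0],[0,0,0],1],
  [[0,0,0],[0,0,0],-1],
  [[0,0,0],[0,0,0],-1],
  [[0,0,0],[0,0,0],-1],
  [[0,0,0],[0,0,0],-1],
  [[0,0,0],[0,0,0],-1],
], newtons=40)

```text
clock: 3.45
position: [0.4593, -0.0436, 0.0682]
ee_rot: [0.773, 0.634, 0.001, 0.0]
ft_force: [-3.0, 1.4, 8.2]
grip_width: 0.474
grasp_force: 39.3
```

```bash
python3 - <<'E'
from h import *
p,R=plan([([.459,-.044,.21],-.2),([.4605,-.1648,.21],.203)],hand=-1)
plan([([.4605,-.1648,.10],.203),([.4605,-.1648,.072],.203)],hand=-1,p=p,R=R,step=.03)
E
```

```text
7
[[[0.0,0.0,-0.047],[0.0,0.0,0.001],-1],[[0.0,0.0,-0.047],[0.001,-0.001,0.001],-1],[[0.0,0.0,-0.048],[0.0,0.0,0.001],-1],[[0.0,0.0,-0.047],[0.001,-0.001,0.002],-1],[[-0.053,0.011,0.0],[0.0,0.0,-0.171],-1],[[-0.053,0.004,0.0],[0.0,0.0,-0.171],-1],[[-0.054,-0.003,0.0],[0.0,0.0,-0.171],-1]]
5
[[[0.0,0.0,0.037],[0.0,0.0,0.0],-1],[[0.0,0.0,0.037],[0.0,0.0,0.0],-1],[[0.0,0.0,0.036],[0.0,0.0,0.0],-1],[[0.0,0.0,0.037],[0.0,0.0,0.0],-1],[[0.0,0.0,0.037],[0.0,0.0,0.0],-1]]
```

Call:
move_arm([
  [[0,0,-0.047],[0,0,0],-1],
  [[0,0,-0.047],[0,0,0],-1],
  [[0,0,-0.048],[0,0,0],-1],
  [[0,0,-0.047],[0,0,0],-1],
  [[0,0,0],[0,0,0],-1],
  [[-0.027,0.006,0],[0,0,-0.085],-1],
  [[-0.027,0.004,0],[0,0,-0.086],-1],
  [[-0.053,0.004,0],[0,0,-0.171],-1],
  [[-0.027,-0.001,0],[0,0,-0.085],-1],
  [[-0.027,-0.003,0],[0,0,-0.086],-1],
  [[0,0,0],[0,0,0],-1],
  [[0,0,0],[0,0,0],-1],
])

```text
clock: 4.65
position: [0.4607, -0.1626, 0.2085]
ee_rot: [0.635, 0.773, 0.0, -0.0]
ft_force: [0.0, 0.5, -1.5]
grip_width: 0.469
grasp_force: 40.7
```

```bash
python3 - <<'E'
from h import *
o=manip.get_obs(); print(o['position'],o['ft_force'],o['grip_width'])
c=cam('wrist'); save(c,'w2.png')
print('jar cap expected',proj(c,[*o['position'][:2],o['position'][2]+.049]),'bay floor',[proj(c,X) for X in[(.473,-.2255,.01),(.4855,-.2862,.01)]])
plan([([.4605,-.1648,.10],.203),([.4605,-.1648,.072],.203)],hand=-1,step=.03)
E
```

```text
[ 0.46069558 -0.1625985   0.20845401] [ 0.01940502  0.48260434 -1.48995013] 0.46864122335608466
jar cap expected [260.79972223 301.68107058] bay floor [array([258.93919675, 218.65940967]), array([259.32853972, 261.82433216])]
5
[[[-0.001,0.0,0.036],[0.0,0.0,-0.002],-1],[[-0.001,0.0,0.036],[0.0,0.0,-0.002],-1],[[-0.001,-0.001,0.036],[0.0,0.0,-0.002],-1],[[-0.001,0.0,0.037],[0.0,-0.001,-0.002],-1],[[0.0,0.0,0.037],[0.0,0.0,0.0],-1]]
```

View pics/w2.png

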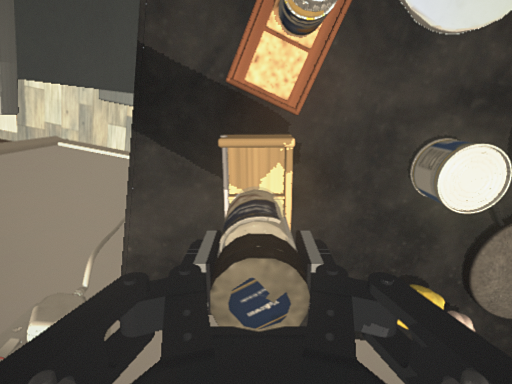

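The jar hangs upright in the grip, with its cap at about (260,285), some px above the expected row. The rack lies straight below. I'll measure that offset along the row.

```bash
python3 - <<'E'
from h import *
c=cam('wrist'); im=c['pixels']; o=manip.get_obs(); z=o['position'][2]+.047
for u in (240,260,280): print(u,[(v,*im[v,u]) for v in range(226,336,5)])
t=np.linspace(0,2*np.pi,9)[:-1]
for (x,y) in [o['position'][:2]+np.array([0,d]) for d in(0,.004,.008)]:
    print(np.array([proj(c,[x+.0205*np.cos(a),y+.0205*np.sin(a),z]) for a in t]).round(0).tolist())
cv2.imwrite('pics/w2c.png',cv2.resize(im[180:345,190:330,::-1],None,fx=3.5,fy=3.5))
E
```

```text
240 [(226, np.uint8(187), np.uint8(168), np.uint8(137)), (231, np.uint8(205), np.uint8(184), np.uint8(149)), (236, np.uint8(127), np.uint8(114), np.uint8(93)), (241, np.uint8(53), np.uint8(44), np.uint8(37)), (246, np.uint8(54), np.uint8(48), np.uint8(40)), (251, np.uint8(50), np.uint8(45), np.uint8(37)), (256, np.uint8(51), np.uint8(45), np.uint8(38)), (261, np.uint8(120), np.uint8(106), np.uint8(84)), (266, np.uint8(145), np.uint8(129), np.uint8(102)), (271, np.uint8(144), np.uint8(127), np.uint8(100)), (276, np.uint8(140), np.uint8(125), np.uint8(97)), (281, np.uint8(131), np.uint8(117), np.uint8(91)), (286, np.uint8(80), np.uint8(74), np.uint8(69)), (291, np.uint8(46), np.uint8(56), np.uint8(70)), (296, np.uint8(50), np.uint8(57), np.uint8(71)), (301, np.uint8(85), np.uint8(87), np.uint8(92)), (306, np.uint8(46), np.uint8(56), np.uint8(69)), (311, np.uint8(47), np.uint8(55), np.uint8(70)), (316, np.uint8(47), np.uint8(54), np.uint8(68)), (321, np.uint8(61), np.uint8(63), np.uint8(70)), (326, np.uint8(151), np.uint8(133), np.uint8(104)), (331, np.uint8(41), np.uint8(40), np.uint8(
[... 1905 characters left out ...]
), np.uint8(68)), (306, np.uint8(50), np.uint8(57), np.uint8(72)), (311, np.uint8(48), np.uint8(56), np.uint8(70)), (316, np.uint8(69), np.uint8(66), np.uint8(63)), (321, np.uint8(54), np.uint8(58), np.uint8(63)), (326, np.uint8(138), np.uint8(123), np.uint8(96)), (331, np.uint8(38), np.uint8(36), np.uint8(35))]
[[312.0, 307.0], [306.0, 272.0], [272.0, 251.0], [231.0, 259.0], [209.0, 289.0], [219.0, 322.0], [251.0, 340.0], [289.0, 334.0]]
[[315.0, 298.0], [309.0, 263.0], [274.0, 242.0], [233.0, 249.0], [211.0, 280.0], [220.0, 314.0], [253.0, 332.0], [291.0, 326.0]]
[[317.0, 289.0], [311.0, 253.0], [277.0, 232.0], [234.0, 240.0], [212.0, 271.0], [222.0, 306.0], [255.0, 324.0], [294.0, 318.0]]
```

View pics/w2c.png

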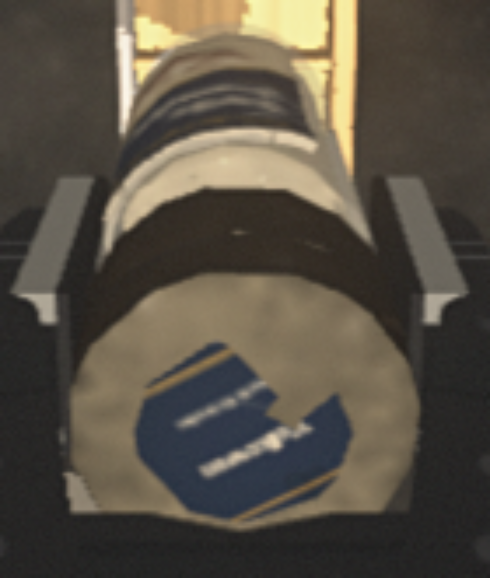

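The cap's top edge is at row 258, and the gripper hides its bottom edge. That puts the jar within about 2 mm of the grip centre, so I'll lower it.

Call:
move_arm([
  [[-0.001,0,0.036],[0,0,-0.002],-1],
  [[-0.001,0,0.036],[0,0,-0.002],-1],
  [[0,0,0.036],[0,0,-0.002],-1],
  [[0,0,0.036],[0,0,-0.002],-1],
  [[0,0,0.018],[0,0,0],-1],
  [[0,0,0.018],[0,0,0],-1],
  [[0,0,0],[0,0,0],-1],
  [[0,0,0],[0,0,0],-1],
])

```text
clock: 5.55
position: [0.4617, -0.1642, 0.0744]
ee_rot: [0.632, 0.775, 0.0, 0.0]
ft_force: [0.5, 0.1, -1.1]
grip_width: 0.471
grasp_force: 40.8
```

Call:
move_arm([
  [[0,0,0.004],[0,0,0],-1],
  [[0,0,0.003],[0,0,0],-1],
  [[0,0,0],[0,0,0],-1],
])

```text
clock: 5.85
position: [0.4613, -0.1641, 0.0686]
ee_rot: [0.632, 0.775, 0.0, -0.0]
ft_force: [0.3, 0.2, -0.8]
grip_width: 0.468
grasp_force: 40.8
```

Call:
move_arm([
  [[0,0,0.002],[0,0,0],-1],
  [[0,0,0],[0,0,0],-1],
])

```text
clock: 6.05
position: [0.4617, -0.1646, 0.068]
ee_rot: [0.632, 0.775, 0.0, 0.0]
ft_force: [-4.3, 0.5, 11.9]
grip_width: 0.464
grasp_force: 39.5
```

Call:
move_arm([
  [[0,0,0],[0,0,0],1],
  [[0,0,0],[0,0,0],1],
  [[0,0,0],[0,0,0],1],
  [[0,0,0],[0,0,0],1],
  [[0,0,-0.02],[0,0,0],1],
  [[0,0,-0.045],[0,0,0],1],
  [[0,0,-0.045],[0,0,0],1],
  [[0,0,-0.045],[0,0,0],1],
  [[0,0,-0.045],[0,0,0],1],
  [[0,0,0],[0,0,0],1],
])

```text
clock: 7.05
position: [0.4632, -0.1649, 0.2209]
ee_rot: [0.632, 0.775, 0.002, 0.002]
ft_force: [-0.5, -0.5, -0.5]
grip_width: 0.994
grasp_force: 0.0
```

```bash
python3 - <<'E'
from h import *
o=manip.get_obs(); print(o['position'],o['grip_width'])
plan([([.4714,.010,.22],-.2),([.4714,.010,.12],-.2),([.4714,.010,.066],-.2)])
E
```

```text
[ 0.46322859 -0.16485078  0.22089533] 0.9938518853323101
10
[[[0.045,0.012,0.0],[0.002,0.0,0.103],1],[[0.046,0.008,0.0],[0.002,0.0,0.103],1],[[0.047,0.004,0.0],[0.001,0.0,0.102],1],[[0.046,0.0,0.001],[0.002,0.0,0.103],1],[[0.047,-0.004,0.0],[0.001,-0.001,0.102],1],[[0.0,0.0,0.045],[0.0,0.0,0.0],1],[[0.0,0.0,0.044],[0.0,0.0,0.0],1],[[0.0,0.0,0.045],[0.0,0.0,0.0],1],[[0.0,0.0,0.036],[0.0,0.0,0.0],1],[[0.0,0.0,0.036],[0.0,0.0,0.0],1]]
```

Call:
move_arm([
  [[0.045,0.012,0],[0.001,0,0.103],1],
  [[0.046,0.008,0],[0.001,0,0.103],1],
  [[0.047,0.004,0],[0.001,0,0.102],1],
  [[0.046,0,0],[0,0,0.103],1],
  [[0.047,-0.004,0],[0,0,0.102],1],
  [[0,0,0],[0,0,0],1],
  [[0,0,0],[0,0,0],1],
])

```text
clock: 7.75
position: [0.4688, 0.0111, 0.2163]
ee_rot: [0.773, 0.634, -0.001, -0.001]
ft_force: [-0.8, -0.6, 0.2]
grip_width: 1.004
grasp_force: 0.0
```

```bash
python3 - <<'E'
from h import *
o=manip.get_obs(); print(o['position'])
c=cam('top'); cv2.imwrite('pics/t2.png',cv2.resize(c['pixels'][190:275,200:400,::-1],None,fx=4,fy=4,interpolation=cv2.INTER_CUBIC))
plan([([.4714,.010,.12],-.2),([.4714,.010,.068],-.2)],step=.03)
E
```

```text
[0.46876992 0.01112051 0.21632788]
6
[[[0.0,0.001,0.032],[-0.001,0.0,0.0],1],[[0.0,0.001,0.032],[-0.001,0.001,0.0],1],[[0.0,0.001,0.032],[-0.001,0.0,0.001],1],[[0.001,0.001,0.033],[-0.001,0.001,0.0],1],[[0.0,0.0,0.034],[0.0,0.0,0.0],1],[[0.0,0.0,0.035],[0.0,0.0,0.0],1]]
```

View pics/t2.png

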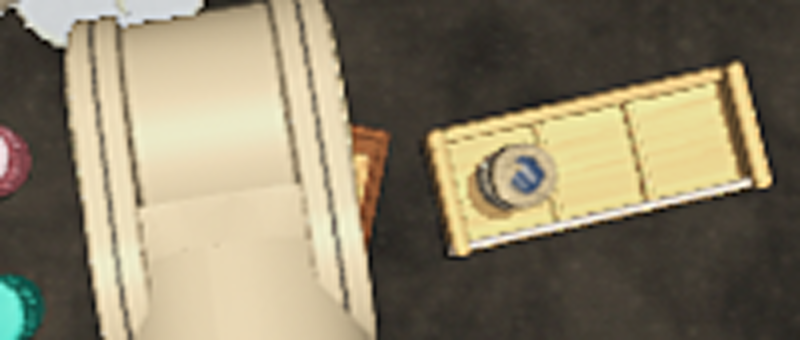

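The first jar stands upright in the left bay, with its cap at crop (525,175). Next is the middle jar.

Call:
move_arm([
  [[0,0.001,0.032],[-0.001,0,0],1],
  [[0,0.001,0.032],[-0.001,0,0],1],
  [[0,0.001,0.032],[-0.001,0,0],1],
  [[0,0.001,0.033],[0,0,0],1],
  [[0,0,0.034],[0,0,0],1],
  [[0,0,0.034],[0,0,0],1],
  [[0,0,0],[0,0,0],1],
  [[0,0,0],[0,0,0],-1],
  [[0,0,0],[0,0,0],-1],
  [[0,0,0],[0,0,0],-1],
  [[0,0,0],[0,0,0],-1],
  [[0,0,0],[0,0,0],-1],
], newtons=40)

```text
clock: 9.0
position: [0.4725, 0.0103, 0.0705]
ee_rot: [0.774, 0.633, 0.001, 0.0]
ft_force: [-1.5, -0.3, 7.3]
grip_width: 0.527
grasp_force: 39.6
```

```bash
python3 - <<'E'
from h import *
o=manip.get_obs(); P=o['position']; print(P,o['grip_width'],o['grasp_force'],o['ft_force'])
plan([([*P[:2],.22],-.2),([.473,-.2255,.22],.203)],hand=-1)
E
```

```text
[0.47250422 0.01028277 0.07050689] 0.5267266229348402 39.608863822650164 [-1.54611605 -0.33947542  7.31636486]
10
[[[0.0,0.0,-0.05],[0.0,0.0,0.0],-1],[[0.0,0.0,-0.05],[0.001,0.0,0.0],-1],[[0.0,0.0,-0.05],[0.0,0.0,0.0],-1],[[0.0,0.0,-0.049],[0.001,-0.001,0.001],-1],[[-0.051,0.011,0.0],[0.0,0.0,-0.086],-1],[[-0.052,0.007,0.0],[0.0,0.0,-0.085],-1],[[-0.052,0.003,0.0],[0.0,0.0,-0.086],-1],[[-0.053,0.0,0.0],[0.0,0.0,-0.085],-1],[[-0.052,-0.003,0.0],[0.0,0.0,-0.086],-1],[[-0.052,-0.007,0.0],[0.0,0.0,-0.085],-1]]
```

Call:
move_arm([
  [[0,0,-0.05],[0,0,0],-1],
  [[0,0,-0.05],[0,0,0],-1],
  [[0,0,-0.05],[0,0,0],-1],
  [[0,0,-0.049],[0,0,0],-1],
  [[0,0,0],[0,0,0],-1],
  [[-0.051,0.011,0],[0,0,-0.086],-1],
  [[-0.052,0.007,0],[0,0,-0.085],-1],
  [[-0.052,0.003,0],[0,0,-0.086],-1],
  [[-0.053,0,0],[0,0,-0.085],-1],
  [[-0.052,-0.003,0],[0,0,-0.086],-1],
  [[-0.052,-0.007,0],[0,0,-0.085],-1],
  [[0,0,0],[0,0,0],-1],
])

```text
clock: 10.2
position: [0.4712, -0.2311, 0.2188]
ee_rot: [0.633, 0.774, -0.001, 0.001]
ft_force: [-0.4, -0.3, -0.4]
grip_width: 0.53
grasp_force: 41.4
```

Call:
move_arm([
  [[0,0,0],[0,0,0],-1],
])

```text
clock: 10.3
position: [0.4723, -0.2262, 0.2183]
ee_rot: [0.633, 0.774, -0.0, -0.0]
ft_force: [0.6, 0.4, -1.1]
grip_width: 0.529
grasp_force: 41.4
```

```bash
python3 - <<'E'
from h import *
o=manip.get_obs(); P=o['position']; print(P,o['grip_width'],o['grasp_force'],o['ft_force'])
plan([([.473,-.2255,.10],.203),([.473,-.2255,.075],.203)],hand=-1,step=.03)
E
```

```text
[ 0.47232679 -0.22624657  0.21832245] 0.5288758481395103 41.36581044411287 [ 0.61057653  0.36743006 -1.06697636]
5
[[[0.0,0.0,0.039],[0.0,0.0,-0.001],-1],[[0.0,0.0,0.04],[0.0,0.0,-0.001],-1],[[0.0,0.001,0.039],[0.0,0.0,0.0],-1],[[0.001,0.0,0.04],[-0.001,0.001,-0.001],-1],[[0.0,0.0,0.033],[0.0,0.0,0.0],-1]]
```

Call:
move_arm([
  [[0,0,0.039],[0,0,-0.001],-1],
  [[0,0,0.04],[0,0,-0.001],-1],
  [[0,0.001,0.039],[0,0,0],-1],
  [[0,0,0.04],[0,0,0],-1],
  [[0,0,0.016],[0,0,0],-1],
  [[0,0,0.016],[0,0,0],-1],
  [[0,0,0],[0,0,0],-1],
  [[0,0,0.003],[0,0,0],-1],
  [[0,0,0],[0,0,0],-1],
  [[0,0,0],[0,0,0],-1],
])

```text
clock: 11.3
position: [0.4741, -0.2255, 0.0746]
ee_rot: [0.631, 0.776, 0.0, 0.001]
ft_force: [0.1, 0.4, -0.7]
grip_width: 0.52
grasp_force: 41.4
```

Grasp height was 0.0705, so I have about 4 mm left to lower.

Call:
move_arm([
  [[0,0,0.003],[0,0,0],-1],
  [[0,0,0.002],[0,0,0],-1],
  [[0,0,0],[0,0,0],-1],
  [[0,0,0],[0,0,0],-1],
])

```text
clock: 11.7
position: [0.4738, -0.2256, 0.0706]
ee_rot: [0.631, 0.776, 0.0, 0.0]
ft_force: [-1.0, -0.2, 5.8]
grip_width: 0.525
grasp_force: 41.6
```

Contact. I'll release and rise.

Call:
move_arm([
  [[0,0,0],[0,0,0],1],
  [[0,0,0],[0,0,0],1],
  [[0,0,0],[0,0,0],1],
  [[0,0,0],[0,0,0],1],
  [[0,0,-0.02],[0,0,0],1],
  [[0,0,-0.045],[0,0,0],1],
  [[0,0,-0.045],[0,0,0],1],
  [[0,0,-0.045],[0,0,0],1],
  [[0,0,-0.045],[0,0,0],1],
  [[0,0,0],[0,0,0],1],
])

```text
clock: 12.7
position: [0.4753, -0.2267, 0.2251]
ee_rot: [0.631, 0.775, 0.002, 0.003]
ft_force: [0.4, -1.0, -0.4]
grip_width: 0.999
grasp_force: 0.0
```

```bash
python3 - <<'E'
from h import *
o=manip.get_obs(); print(o['position'],o['grip_width'])
plan([([.4825,.0665,.22],-.2)])
E
```

```text
[ 0.47529279 -0.22667219  0.2250914 ] 0.9991240303390176
7
[[[0.054,0.013,0.001],[0.001,0.0,0.074],1],[[0.055,0.009,0.001],[0.001,0.0,0.073],1],[[0.056,0.006,0.001],[0.001,0.0,0.074],1],[[0.056,0.003,0.001],[0.002,0.0,0.073],1],[[0.056,0.0,0.001],[0.001,0.001,0.074],1],[[0.056,-0.003,0.001],[0.002,0.0,0.073],1],[[0.055,-0.007,0.0],[0.001,0.001,0.074],1]]
```

Neighbouring corks are now empty, so I can keep the yaw of 0.2. That also keeps the camera farther from the mugs.

```bash
python3 - <<'E'
from h import *
plan([([.4822,.0665,.22],.2)])
E
```

```text
7
[[[0.054,0.013,0.001],[0.001,0.0,0.001],1],[[0.054,0.012,0.001],[0.001,0.001,0.001],1],[[0.055,0.013,0.001],[0.001,0.0,0.001],1],[[0.055,0.012,0.001],[0.001,0.001,0.001],1],[[0.054,0.012,0.001],[0.001,0.0,0.0],1],[[0.055,0.013,0.001],[0.002,0.001,0.001],1],[[0.054,0.012,0.001],[0.001,0.0,0.0],1]]
```

Call:
move_arm([
  [[0.054,0.013,0.001],[0.001,0,0.001],1],
  [[0.054,0.012,0.001],[0.001,0,0],1],
  [[0.055,0.013,0.001],[0,0,0],1],
  [[0.055,0.012,0.001],[0,0,0],1],
  [[0.054,0.012,0.001],[0,0,0],1],
  [[0.055,0.013,0.001],[0,0,0],1],
  [[0.054,0.012,0.001],[0,0,0],1],
  [[0,0,0],[0,0,0],1],
  [[0,0,0],[0,0,0],1],
])

```text
clock: 13.6
position: [0.4793, 0.068, 0.2147]
ee_rot: [0.631, 0.776, -0.001, -0.0]
ft_force: [0.5, -0.1, -0.1]
grip_width: 0.999
grasp_force: 0.0
```

```bash
python3 - <<'E'
from h import *
o=manip.get_obs(); print(o['position'])
c=cam('wrist'); save(c,'w3.png'); print(proj(c,(.482,.0665,.115)))
plan([([.482,.0665,.12],.2),([.482,.0665,.066],.2)],step=.03)
E
```

```text
[0.47928034 0.06802488 0.21466387]
[262.19232102 194.44668288]
6
[[[0.0,0.001,0.032],[-0.001,0.0,0.001],1],[[0.0,0.001,0.031],[0.0,0.0,0.001],1],[[-0.001,0.001,0.032],[-0.001,0.001,0.001],1],[[0.0,0.0,0.031],[0.0,0.0,0.002],1],[[0.0,0.0,0.036],[0.0,0.0,0.0],1],[[0.0,0.0,0.036],[0.0,0.0,0.0],1]]
```

View pics/w3.png

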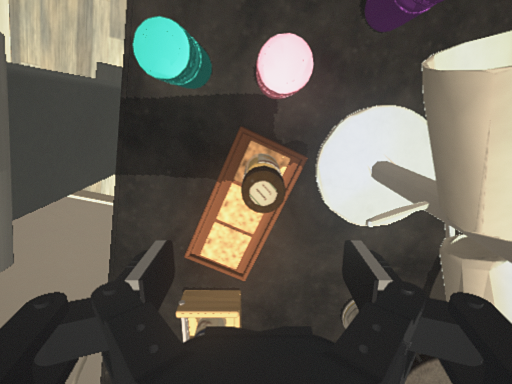

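The wrist view has the last jar's cap at (264,190), 4 px from the prediction. The mug at the right, columns above 425, is clear. I'll descend.

Call:
move_arm([
  [[0,0.001,0.032],[-0.001,0,0.001],1],
  [[0,0.001,0.031],[0,0,0.001],1],
  [[0,0.001,0.032],[-0.001,0,0.001],1],
  [[0,0,0.031],[0,0,0.002],1],
  [[0,0,0.036],[0,0,0],1],
  [[0,0,0.034],[0,0,0],1],
  [[0,0,0],[0,0,0],1],
  [[0,0,0],[0,0,0],-1],
  [[0,0,0],[0,0,0],-1],
  [[0,0,0],[0,0,0],-1],
  [[0,0,0],[0,0,0],-1],
  [[0,0,0],[0,0,0],-1],
], newtons=40)

```text
clock: 14.85
position: [0.4826, 0.0683, 0.069]
ee_rot: [0.633, 0.774, 0.001, 0.001]
ft_force: [-0.6, 0.7, 7.0]
grip_width: 0.467
grasp_force: 39.4
```

```bash
python3 - <<'E'
from h import *
o=manip.get_obs(); P=o['position']; print(P,o['grip_width'],o['grasp_force'],o['ft_force'])
p,R=plan([([*P[:2],.225],.203)],hand=-1)
plan([([.4855,-.2862,.225],.203)],hand=-1,p=p,R=R)
E
```

```text
[0.48257647 0.06829465 0.06895232] 0.4674334525743662 39.4464410841465 [-0.57049341  0.6878079   6.99152221]
4
[[[0.0,0.0,-0.052],[0.001,0.0,-0.001],-1],[[0.0,0.0,-0.052],[0.001,0.0,-0.001],-1],[[0.0,0.0,-0.052],[0.0,0.0,-0.001],-1],[[0.0,0.0,-0.052],[0.001,0.0,0.0],-1]]
9
[[[-0.052,-0.01,0.0],[0.0,0.0,0.0],-1],[[-0.051,-0.01,0.0],[0.0,0.0,0.0],-1],[[-0.052,-0.01,0.0],[0.0,0.0,0.0],-1],[[-0.051,-0.01,0.0],[0.0,0.0,0.0],-1],[[-0.052,-0.01,0.0],[0.0,0.0,0.0],-1],[[-0.051,-0.01,0.0],[0.0,0.0,0.0],-1],[[-0.052,-0.01,0.0],[0.0,0.0,0.0],-1],[[-0.051,-0.011,0.0],[0.0,0.0,0.0],-1],[[-0.052,-0.01,0.0],[0.0,0.0,0.0],-1]]
```

Call:
move_arm([
  [[0,0,-0.052],[0,0,0],-1],
  [[0,0,-0.052],[0,0,0],-1],
  [[0,0,-0.052],[0,0,0],-1],
  [[0,0,-0.052],[0,0,0],-1],
  [[-0.03,-0.006,0],[0,0,0],-1],
  [[-0.05,-0.01,0],[0,0,0],-1],
  [[-0.05,-0.01,0],[0,0,0],-1],
  [[-0.05,-0.01,0],[0,0,0],-1],
  [[-0.05,-0.01,0],[0,0,0],-1],
  [[-0.05,-0.01,0],[0,0,0],-1],
  [[-0.05,-0.01,0],[0,0,0],-1],
  [[-0.05,-0.01,0],[0,0,0],-1],
])

```text
clock: 16.05
position: [0.4823, -0.2239, 0.2244]
ee_rot: [0.633, 0.774, 0.0, 0.0]
ft_force: [0.6, -0.3, -1.3]
grip_width: 0.469
grasp_force: 40.8
```

Call:
move_arm([
  [[-0.05,-0.01,0],[0,0,0],-1],
  [[-0.032,-0.006,0],[0,0,0],-1],
  [[0,0,0],[0,0,0],-1],
  [[0,0,0],[0,0,0],-1],
])

```text
clock: 16.45
position: [0.4827, -0.2854, 0.2239]
ee_rot: [0.633, 0.774, -0.0, 0.0]
ft_force: [0.1, -0.1, -1.1]
grip_width: 0.467
grasp_force: 40.8
```

```bash
python3 - <<'E'
from h import *
o=manip.get_obs(); P=o['position']; print(P,o['grip_width'],o['grasp_force'],o['ft_force'])
plan([([.4855,-.2855,.10],.203),([.4855,-.2855,.0735],.203)],hand=-1,step=.03)
E
```

```text
[ 0.48265452 -0.28535368  0.22391229] 0.4671240772520776 40.81224225461483 [ 0.10707763 -0.06812583 -1.0636235 ]
6
[[[0.0,0.001,0.033],[0.0,0.0,-0.001],-1],[[0.0,0.001,0.033],[0.0,0.0,-0.001],-1],[[0.0,0.001,0.033],[0.0,0.0,-0.001],-1],[[0.0,0.0,0.033],[0.0,0.0,-0.001],-1],[[-0.001,0.001,0.033],[0.0,0.0,-0.001],-1],[[0.0,0.0,0.036],[0.0,0.0,0.0],-1]]
```

Call:
move_arm([
  [[0,0.001,0.033],[0,0,0],-1],
  [[0,0.001,0.033],[0,0,0],-1],
  [[0,0.001,0.033],[0,0,0],-1],
  [[0,0,0.033],[0,0,0],-1],
  [[0,0.001,0.033],[0,0,0],-1],
  [[0,0,0.018],[0,0,0],-1],
  [[0,0,0.018],[0,0,0],-1],
  [[0,0,0],[0,0,0],-1],
  [[0,0,0.003],[0,0,0],-1],
  [[0,0,0],[0,0,0],-1],
])

```text
clock: 17.45
position: [0.4863, -0.2848, 0.0715]
ee_rot: [0.633, 0.774, 0.0, 0.001]
ft_force: [0.2, 0.1, -0.5]
grip_width: 0.471
grasp_force: 40.8
```

Call:
move_arm([
  [[0,0,0.003],[0,0,0],-1],
  [[0,0,0.001],[0,0,0],-1],
  [[0,0,0],[0,0,0],-1],
  [[0,0,0],[0,0,0],-1],
])

```text
clock: 17.85
position: [0.4865, -0.2851, 0.069]
ee_rot: [0.633, 0.774, 0.0, 0.001]
ft_force: [-2.0, 1.5, 8.6]
grip_width: 0.468
grasp_force: 41.4
```

Contact. I'll release, rise and pull back out of the top camera's view.

Call:
move_arm([
  [[0,0,0],[0,0,0],1],
  [[0,0,0],[0,0,0],1],
  [[0,0,0],[0,0,0],1],
  [[0,0,0],[0,0,0],1],
  [[0,0,-0.02],[0,0,0],1],
  [[0,0,-0.045],[0,0,0],1],
  [[0,0,-0.045],[0,0,0],1],
  [[0,0,-0.045],[0,0,0],1],
  [[0,0,-0.045],[0,0,0],1],
  [[0.05,0,0],[0,0,0],1],
  [[0.05,0,0],[0,0,0],1],
  [[0.05,0,0],[0,0,0],1],
])

```text
clock: 19.05
position: [0.463, -0.1739, 0.2184]
ee_rot: [0.634, 0.774, -0.0, 0.0]
ft_force: [-0.3, 0.8, 0.8]
grip_width: 1.0
grasp_force: 0.0
```

Call:
move_arm([
  [[0.055,0,0],[0,0,0],1],
  [[0.055,0,0],[0,0,0],1],
  [[0.055,0,0],[0,0,0],1],
  [[0.055,0,0],[0,0,0],1],
  [[0,0,0],[0,0,0],1],
  [[0,0,0],[0,0,0],1],
  [[0,0,0],[0,0,0],1],
])

```text
clock: 19.75
position: [0.4309, -0.0138, 0.2181]
ee_rot: [0.634, 0.774, 0.0, 0.0]
ft_force: [0.1, -0.2, 0.0]
grip_width: 1.003
grasp_force: 0.0
```

```bash
python3 - <<'E'
from h import *
o=manip.get_obs(); print(o['position'],o['ft_force'],o['joint_velocities'])
c=cam('top'); cv2.imwrite('pics/t3.png',cv2.resize(c['pixels'][130:280,140:400,::-1],None,fx=3,fy=3,interpolation=cv2.INTER_CUBIC))
for X in[(.4605,-.1648,.115),(.473,-.2255,.118),(.4855,-.2862,.115)]: print((proj(c,X)-[140,130])*3)
E
```

```text
[ 0.43089597 -0.01383831  0.21812507] [ 0.09948831 -0.16874549  0.03707922] [ 0.00794394  0.01063922  0.00233866  0.0022877  -0.00634634 -0.00205699
 -0.00044034]
[569.96447915 311.42789283]
[644.33731835 294.64643568]
[717.31894495 278.12695261]
```

View pics/t3.png

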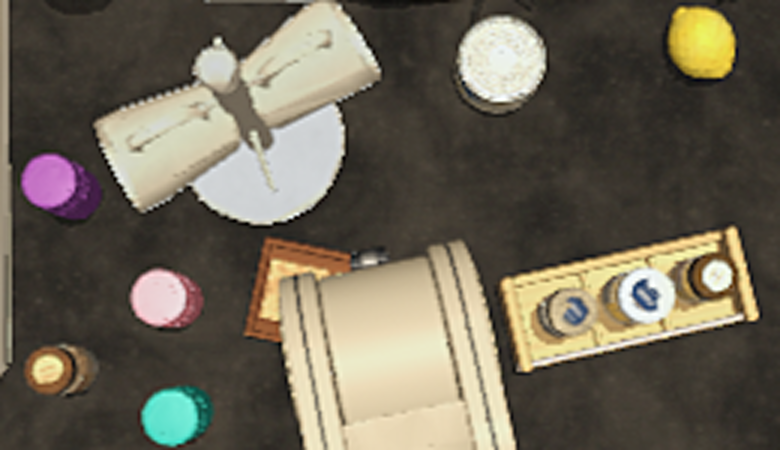

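The three jars stand upright in their bays, with caps at about (571,311), (645,296) and (715,276). Each is within 1 px of its target, and the order is reversed. The tin and the spare jar have not moved.

```bash
python3 -c "
from workcell import order
print(order.hand_in())"
```

```text
the job is handed in; nothing more can be done
None
```

All three jars stand upright and released in the rack in reversed order, the tin and spare jar were not disturbed, and the job was handed in at about 20 s on the clock; the hand-in gave no verdict.

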